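# Dock the miniature set and hold the camera release at half-press

### The job

Slide the set board, with the miniature armchair and side table standing on it, along the tabletop into the slotted dock until it is fully home against the rear wall, without toppling the furniture. Then press the camera release's plunger half way down with the fingertips and keep it there for at least two seconds, never pushing it to the bottom (that would shoot the frame); finish the program still holding it at half-press. Leave the jar, the tape roll and the little bookcase where they are.

Things in the scene. Friction and masses are not known exactly. Their poses are not given: they have to be found in the camera images.
- tray_handle (a point): Middle of the set board's grip: an upright wooden tab 14 mm thick (x) x 50 mm wide (y), from 10 to 65 mm above the work surface, near the board's trailing edge. The point lies 45 mm above the board's underside and 75 mm behind its centre. +x is the way the board goes into the dock, z up.
- tray: Set board: loose plywood plate 170 long (x) x 130 wide (y) x 10 mm thick, flat on the work surface, about 0.4 kg. Origin at the centre of its underside; +x is the way it goes into the dock: leading edge at x = 85 mm, grip tab at x = -75 mm, trailing edge at x = -85 mm. The board is bare from the tab to x = 0.
- dock: Fixed dock: two aluminium rails and a pale rear wall (165 wide x 95 mm high) as end stop. Origin on the work surface where the board's origin lies when home; +x is the sliding-in direction. Wall face at x = 85 mm. Straight rails x = -40 to 95 mm, tops at 22 mm, channel 135 mm wide (2.5 mm play each side). At home the grip tab is at x = -75 mm, y = 0, outside the rails.
- dock_mouth (a point): Middle of the dock's mouth on the work surface, at x = -70 mm of the dock; same axes. From here splayed lead-ins, about 160 mm apart, narrow over 30 mm to the rails. Along the rails, lips 17 mm above the work surface and 5 mm thick reach about 3.5 mm over the board from each side, so it enters only through the mouth.
- chair: Miniature armchair, grey with dark wooden arms, loose on the board: 40 x 44 mm, 56 mm high, about 50 g. Origin at the centre of its underside, z up. It stands 95 to 130 mm ahead of the grip tab.
- sidetable: Miniature round side table of dark wood, loose on the board: top 34 mm across, foot 30 mm across, 38 mm high, about 30 g. Origin at the centre of its underside, z up. It stands beside the armchair, 95 to 130 mm ahead of the grip tab.
- release: Camera release, fixed: black housing 66 x 66 mm, 50 mm high, with an upright plunger in the middle of its top. Origin at the centre of its underside, z up.
- plunger_top (a point): Middle of the top of the plunger's grey round head, 44 mm across and 12 mm thick; 92 mm above the work surface when released. It goes down with the plunger.
- plunger (a joint): Travel of the sprung plunger in m, straight down: 0 released, 0.012 half way, 0.024 at the bottom stop. It springs back when let go: about 3.5 N to start it, about 7 N at half way, about 10.5 N at the bottom (300 N/m).
- jar: Bystander: jar with white lid, 56 mm across, 75 mm high, origin at the centre of its underside. It and the release may have changed places.
- tape: Bystander: roll of tape lying flat, 84 mm across, 24 mm high, origin at the centre of its underside.
- bookcase: Bystander: miniature bookcase lying on its back, 75 x 70 mm, 34 mm high, origin at the centre of its underside.
There are look-alikes about, which are no part of the job. What is shaped like the release but orange is not meant. Several things have the shape of the tray; the one meant has the colours described above.

How it is judged:
By the outcome, as a careful person would: the job done as asked, in the order asked, and still so for the second after the job is handed in, while the arm keeps its last pose, push and grip.
It also fails if it takes over 58 s, if anything falls off the work surface, if the arm or the gripper's body presses on something with over 40 N, if the wrist force passes 120 N, or if a joint passes its speed limit or range.

### The arm

A 6-joint arm with a two-finger parallel gripper is mounted at the origin on the work surface. World frame = base frame: x ahead of the robot, y to its left, z up, the work surface at z = 0. Lengths are in m, angles in degrees, forces in N, time in s.
With the tool pointing down it reaches from about 0.25 to 0.725 m from the base axis. Payload 9.7 kg.
Tool frame: the origin (TCP) lies midway between the tips of the shut fingers; the grasp point (between the pads) lies 19 mm behind it; x points along the fingers, y is the direction in which the jaws open and shut, and the axes are right-handed (so a half turn about x gives the same grasp; the last joint's range is limited). The gripper opens to 85 mm and grips with 20 to 120 N. Pads are 22 mm wide; open, the fingers measure 114 mm over their backs; the gripper's body (76 mm by 85 mm) begins 54 mm behind the grasp point. The pads swing forward as they close: fully open they stand 13 mm farther back than shut.
Start: joints at [-74.026, 4.979, 10.078, 95.1, 0, 90], TCP at [0.151, -0.529, 0.231] pointing down, gripper open.
Joint ranges: [-179.16, 179.16], [-48.56, 103.87], [-65.8, 70.77], [-126.05, 130.52], [-82.76, 87.17], [-180, 180]. Speed limits (degrees/s): [127.2, 127.2, 147.25, 180, 180, 180].

### API

Orientations are given as [roll, pitch, yaw] about the fixed x, y, z axes, in that order (R = Rz(yaw) Ry(pitch) Rx(roll)).
In Python, from workcell import bot, cams gives the robot as it stands.
- The arm moves only by the tool apply_moves, never from a script. Its argument "commands" is a list of rows, each a list of 5 numbers: the shift along the tool's x, y, z in m, then the turn about the tool's x in rad, then the opening, from -1 (shut) to 1 (fully open). In form: [[tx, ty, tz, roll, hand], ...]. A call has 1 to 12 rows; each row is the pose to reach, as a shift and turn from the pose measured when the call began, along the tool's axes at that moment; what a row does not reach only later rows make up. A row lasts 1/10 s, in which the tool goes at most 50 mm and 8.59 degrees, less where a joint would pass 70% of its speed; a pose out of reach is approached as far as the arm can. A call with a gripper value outside its range is refused whole. The fingers move at their own pace and stop on an object; "newtons" is the grip in N (left out, the last holds). Time passes only in rows, so rows that repeat a pose let the fingers close. It gives the time, the measured TCP pose, the force and the opening at its end, in the units of the state.
- bot.get_obs(): the state, without advancing time (a new reading comes with each control period).
- cams.camera(name): name is "side" or "top" or "wrist"; returns a dict with "frame" (400x640x3 uint8, blue, green, red), "depth" (400x640 float32, m along the optical axis (not along the pixel's ray), 0 where there is no reading), "camera_matrix" (3x3 intrinsics, pixels), "D" ([k1, k2, p1, p2, k3] as OpenCV has them; the pictures are not rectified), "R" (3x3) and "t" (3): a world point X has camera coordinates R X + t; the wrist camera has in their place "mount" (4x4, takes a point from camera to tool coordinates, whose origin is the TCP and whose axes are the tool frame's). Camera axes: x right, y down, z forward; pixel columns grow to the right and rows downward; lengths in m; the calibration is good to about 2 mm. A picture is of the moment at which its call begins: read the wrist's pose just before it.
- bot.job_done(): hands the job in, once; it reports no verdict.
Trained networks look in the newest picture that a camera, given by its name, has taken for a name from the list of things; names that differ only in an ending like _2 or _b are one class to them, and where a whole thing is asked for, a point or a joint stands for the part that bears it (a point fixed in the world has none). Each returns a list of dicts, best first, with "confidence" (0 to 1); they miss things now and then, are a little off and sometimes report something else, mostly with a low value. They report only what shows in the picture. A call takes as long as a camera call. They do not tell look-alikes from the thing itself.
- cams.spot_in(name, camera): "rect" ([left, top, right, bottom] in pixels, round what is visible of it).
The state is a dict: "time": time; "q": joint angles; "qd": joint speeds; "joint_efforts": joint torques, N m; "ee_pos": TCP position; "tcp_rot": TCP orientation; "wrist_force": force on the tool from outside, world axes, zero at the start; "torque": the same for the moment, N m; "opening": finger opening in m.
Only numpy, scipy, OpenCV 4.12 (cv2) and the standard library are available. Lean on these libraries where they do the work, as an engineer would, in place of code of your own. Each camera call takes 0.05 s, during which the arm holds its last target. There are 200 camera calls.

## Working session

There is one attempt and no reset: what is moved stays moved. The work goes in short steps, Python scripts to look and compute and a tool call to move; the robot and the scene stay as the last step left them, time stands still between calls to the robot, and variables do not carry over. Pictures are saved under pics/ and viewed, about 8 in all and at most 12, crops included, and the job is handed in when it is done.

Besides the shell and the picture viewer there is one more tool, called as name(argument=value, ...) on one line, values as JSON. apply_moves: Moves the arm, as the interface text tells. Its arguments: {"type":"object","properties":{"commands":{"type":"array"},"newtons":{"type":"number"}},"required":["commands"]}

```bash
mkdir -p pics; ls; cat > h.py <<'E'
import numpy as np, cv2
from workcell import bot, cams
from scipy.spatial.transform import Rotation as Ro
def world(c,uv,wrist=None):
    """pixels Nx2 -> world via depth"""
    uv=np.atleast_2d(np.array(uv,float))
    n=cv2.undistortPoints(uv[:,None],c["camera_matrix"],np.array(c["D"]))[:,0]
    z=c["depth"][uv[:,1].astype(int),uv[:,0].astype(int)][:,None]
    P=np.c_[n,np.ones(len(n))]*z
    if wrist is None: return (P-c["t"])@c["R"]
    M=np.array(c["mount"]); P=P@M[:3,:3].T+M[:3,3]
    R=Ro.from_euler('xyz',wrist["tcp_rot"],degrees=True).as_matrix()
    return P@R.T+np.array(wrist["ee_pos"])
E
python3 - <<'E'
from h import *
o=bot.get_obs(); print(o)
for n in("top","side"):
    c=cams.camera(n); cv2.imwrite(f"pics/{n}0.png",c["frame"]); np.savez(f"{n}0.npz",**c)
    for k in("tray","tray_handle","dock","chair","sidetable","release","jar","tape","bookcase"):
        for d in cams.spot_in(k,n):
            r=d["rect"]; m=[(r[0]+r[2])/2,(r[1]+r[3])/2]
            print(n,k,round(d["confidence"],2),np.round(r),world(c,m).round(3))
E
```

```text
pics
{'time': 0.0, 'q': array([-7.40258356e+01,  5.01004422e+00,  1.00338923e+01,  9.50992615e+01,
        2.78755263e-04,  9.00021063e+01]), 'qd': array([ 0.16561819, -0.01104384,  0.00906916,  0.11151078, -0.07019626,
        0.06731512]), 'joint_efforts': array([-2.43595105e-04, -5.20380592e+01,  4.64814699e+01,  1.60084834e-02,
        5.98968904e-05,  2.67816830e-06]), 'ee_pos': array([ 0.15129965, -0.52853891,  0.23058817]), 'tcp_rot': array([-90.20967847,  89.92458604, 105.76237951]), 'wrist_force': array([ 0.18159869, -0.25440488,  0.96994331]), 'torque': array([0.01030574, 0.05977368, 0.03676741]), 'opening': 0.0853525168186023}
top tray 0.85 [350.  76. 414. 146.] [[ 0.835 -0.142  0.011]]
top tray 0.59 [416. 267. 434. 288.] [[ 0.39  -0.231  0.094]]
top tray 0.58 [336. 162. 409. 222.] [[ 0.612 -0.112  0.009]]
top tray_handle 0.88 [352.  74. 414. 149.] [[ 0.834 -0.145  0.012]]
top tray_handle 0.83 [338. 164. 402. 221.] [[ 0.611 -0.107  0.007]]
top tray_handle 0.58 [417. 269. 433. 287.] [[ 0.387 -0.231  0.09 ]]
top tray_handle 0.32 [309. 256. 346. 286.] [[0.402 0.008 0.022]]
to
[... 814 characters left out ...]
de tray_handle 0.56 [287. 156. 359. 211.] [[ 0.623 -0.122  0.006]]
side tray_handle 0.45 [260. 313. 296. 351.] [[ 0.484  0.383 -0.001]]
side dock 0.69 [225. 225. 319. 289.] [[0.559 0.27  0.094]]
side dock 0.31 [316. 183. 334. 204.] [[ 0.573 -0.033  0.052]]
side chair 0.56 [316. 184. 336. 204.] [[ 0.573 -0.04   0.043]]
side sidetable 0.61 [306. 180. 315. 192.] [[ 0.639 -0.072  0.027]]
side release 0.89 [397. 161. 418. 196.] [[ 0.387 -0.208  0.048]]
side release 0.82 [424. 145. 456. 178.] [[ 0.323 -0.327  0.05 ]]
side tape 0.87 [261. 313. 299. 352.] [[0.15  0.833 0.855]]
side tape 0.51 [316. 183. 336. 204.] [[ 0.573 -0.041  0.046]]
side bookcase 0.88 [355. 214. 399. 251.] [[0.392 0.022 0.025]]
```

```bash
python3 - <<'E'
from h import *
t=cv2.imread("pics/top0.png")[60:330,150:500]
cv2.imwrite("pics/topc.png",cv2.resize(t,None,fx=2.2,fy=2.2,interpolation=cv2.INTER_CUBIC))
E
```

```text
(no output)
```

View pics/topc.png

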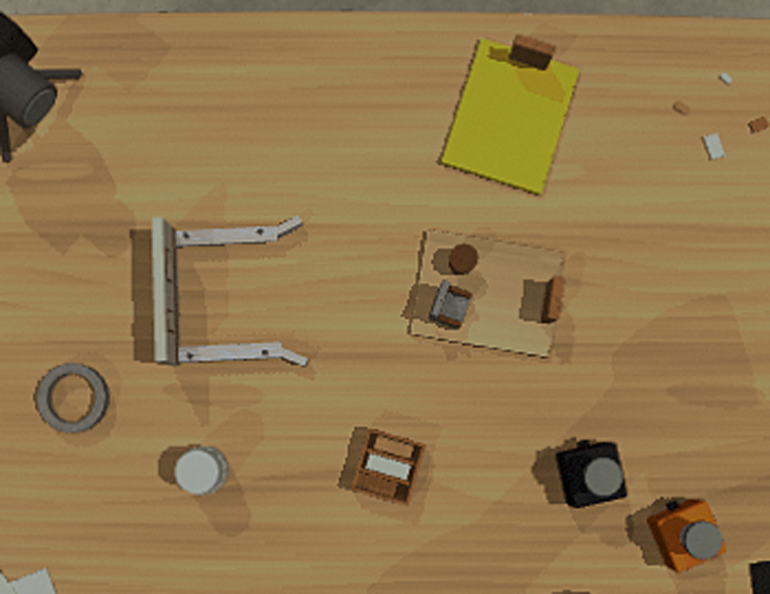

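Picture 1 (crop = 2.2×(px−[150,60])).
- **Trays:** a yellow board at crop (510,115) and a bare plywood board at (487,293). The plywood one is meant, because it carries the chair and table and has a wooden tab on its right.
- **Releases:** black at (593,473) and orange at (686,535). The black one is meant.
- **Dock:** it opens to the right, so sliding in is about world +y.

Next I'll fit the poses from depth and make the confirming crop.

```bash
python3 - <<'E'
from h import *
c=dict(np.load("top0.npz")); 
v,u=np.mgrid[0:400,0:640]; uv=np.c_[u.ravel(),v.ravel()]
W=world(c,uv); f=c["frame"].reshape(-1,3); ok=c["depth"].ravel()>0
def sel(x0,x1,y0,y1,z0,z1): 
    return W[ok&(W[:,0]>x0)&(W[:,0]<x1)&(W[:,1]>y0)&(W[:,1]<y1)&(W[:,2]>z0)&(W[:,2]<z1)]
def rect(n,P): 
    r=cv2.minAreaRect((P[:,:2]*1000).astype(np.float32)); print(n,len(P),np.round(r[0],1),np.round(r[1],1),round(r[2],1),"z",np.median(P[:,2]).round(4))
rect("table",sel(.5,.55,-.1,0,-.02,.02))
rect("tray",sel(.5,.72,-.24,.0,.006,.014))
rect("tab",sel(.5,.72,-.24,-.15,.055,.075))
rect("chair+table",sel(.5,.72,-.12,0,.02,.08))
rect("wall",sel(.5,.75,.2,.34,.085,.105))
rect("rail hi x",sel(.65,.75,.13,.255,.017,.03)); rect("rail lo x",sel(.45,.59,.13,.255,.017,.03))
rect("leads",sel(.45,.75,.08,.13,.01,.03))
P=sel(.34,.44,-.27,-.17,.085,.1); rect("plunger",P); print(cv2.minEnclosingCircle((P[:,:2]*1000).astype(np.float32)))
rect("housing",sel(.33,.45,-.28,-.16,.044,.054))
for n,a in(("jar",(.35,.44,.18,.27,.068,.08)),("tape",(.43,.53,.34,.44,.018,.03)),("bookcase",(.34,.46,-.05,.06,.028,.04))): rect(n,sel(*a))
im=c["frame"]
a=cv2.resize(im[155:230,325:425],(800,600),interpolation=cv2.INTER_CUBIC)[:, :]
b=cv2.resize(im[250:325,395:495],(800,600),interpolation=cv2.INTER_CUBIC)
cv2.imwrite("pics/conf.png",cv2.resize(np.hstack([a,b]),(800,300)))
E
```

```text
table 675 [525.  -50.6] [97.2 49.9] 90.0 z 0.0004
tray 2308 [ 610.2 -121.4] [235.7 216.4] 89.1 z 0.0104
tab 115 [ 597.2 -184. ] [15.  50.7] 79.8 z 0.065
chair+table 410 [615.9 -70.4] [39.9 96.2] 71.0 z 0.046
wall 366 [603.8 273.8] [164.3  15. ] 3.0 z 0.0949
rail hi x 303 [677.8 192.7] [ 23.8 124.6] 6.2 z 0.0225
rail lo x 310 [536.4 193.7] [ 18.9 122.3] 2.6 z 0.0225
leads 61 [609.9 123.9] [182.1  20.8] 3.3 z 0.0216
plunger 254 [ 392.9 -228.2] [42.4 39.4] 89.5 z 0.0921
((392.50262451171875, -228.51873779296875), 22.110517501831055)
housing 384 [ 392.3 -228.7] [66.9 67.5] 12.7 z 0.05
jar 287 [395.8 229.2] [45.  47.1] 0.7 z 0.075
tape 394 [480.2 390.9] [82.2 80.2] 75.0 z 0.0236
bookcase 290 [400.7  11.3] [70.4 75.4] 73.8 z 0.0322
```

View pics/conf.png

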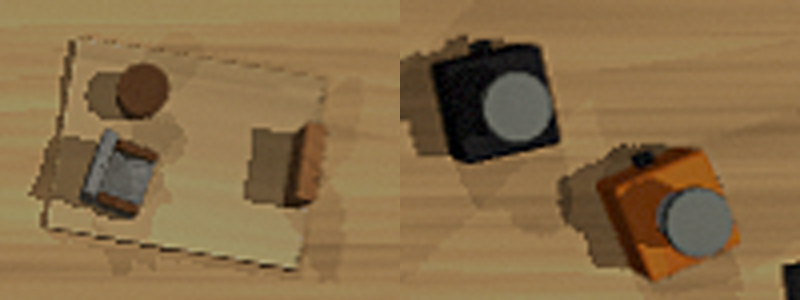

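Picture 2 confirms the choice: plywood board with armchair and table (tab at right), and the black release at left of the orange one. The heights agree too (tab 65 mm, wall 95, rail tops 22, plunger 92). Now I'll work out the move in tool axes.

```bash
cat >> h.py <<'E'
def rot(o): return Ro.from_euler('xyz',o["tcp_rot"],degrees=True).as_matrix()
def plan(target,jaw_deg=None):
    """tool-frame shift to world TCP target, and roll (rad) to bring tool y along +-jaw_deg"""
    o=bot.get_obs(); R=rot(o); a=np.degrees(np.arctan2(R[1,1],R[0,1]))
    print("t",o["time"],"pos",o["ee_pos"].round(4),"tool y az",a.round(2),"x",R[:,0].round(3),"z",R[:,2].round(3),"F",o["wrist_force"].round(1),"open",round(o["opening"],4),"q",o["q"].round(0))
    print("shift",(R.T@(np.array(target)-o["ee_pos"])).round(4))
    if jaw_deg is not None:
        d=(jaw_deg-a+90)%180-90; print("turn world deg",d,"tool roll rad",np.radians(d)*np.sign(R[2,0]))
E
python3 - <<'E'
from h import *
plan([.5972,-.184,.15],80)
E
```

```text
t 1.0 pos [ 0.1514 -0.5288  0.2313] tool y az -74.03 x [ 0. -0. -1.] z [-0.961 -0.275 -0.   ] F [-0.1 -0.5  1.2] open 0.0855 q [-74.   5.  10.  95.   0.  90.]
shift [ 0.0813 -0.2088 -0.5235]
turn world deg -25.973247778746554 tool roll rad 0.45331869117543105
```

apply_moves(commands=[[0,-0.05,-0.12,-0.3,1],[0,-0.1,-0.24,-0.6,1],[0,-0.15,-0.37,-0.9,1],[0.02,-0.21,-0.5235,-1.2,1],[0.04,-0.2088,-0.5235,-1.5,1],[0.04,-0.2088,-0.5235,-1.6,1],[0.04,-0.2088,-0.5235,-1.6,1],[0.04,-0.2088,-0.5235,-1.6,1],[0.04,-0.2088,-0.5235,-1.6,1],[0.04,-0.2088,-0.5235,-1.6,1],[0.04,-0.2088,-0.5235,-1.6,1],[0.04,-0.2088,-0.5235,-1.6,1]])

```text
time: 2.2
ee_pos: [0.5998, -0.1807, 0.1897]
tcp_rot: [-156.3, 89.9, 131.7]
wrist_force: [-0.5, -1.0, -0.3]
opening: 0.0854
```

```bash
python3 - <<'E'
from h import *
plan([.5972,-.184,.15],80)
E
```

```text
t 2.2 pos [ 0.5998 -0.1807  0.1897] tool y az 18.03 x [-0.001  0.001 -1.   ] z [ 0.31  -0.951 -0.001] F [-0.5 -1.  -0.3] open 0.0854 q [-17.  15.  17.  92.   0.  55.]
shift [ 0.0397 -0.0034  0.0024]
turn world deg 61.970545055524155 tool roll rad -1.0815900504743887
```

apply_moves(commands=[[0,-0.0034,0.0024,-0.15,1],[0,-0.0034,0.0024,-0.3,1],[0,-0.0034,0.0024,-0.45,1],[0,-0.0034,0.0024,-0.6,1],[0,-0.0034,0.0024,-0.75,1],[0,-0.0034,0.0024,-0.9,1],[0,-0.0034,0.0024,-1.03,1],[0,-0.0034,0.0024,-1.08,1],[0,-0.0034,0.0024,-1.08,1],[0,-0.0034,0.0024,-1.08,1]])

```text
time: 3.2
ee_pos: [0.5971, -0.1843, 0.1898]
tcp_rot: [147.2, 89.9, 136.9]
wrist_force: [-0.0, 0.2, -1.0]
opening: 0.0852
```

```bash
python3 - <<'E'
from h import *
o=bot.get_obs(); c=cams.camera("wrist"); cv2.imwrite("pics/w1.png",c["frame"])
v,u=np.mgrid[0:400,0:640]; W=world(c,np.c_[u.ravel(),v.ravel()],o); ok=c["depth"].ravel()>0
def sel(x0,x1,y0,y1,z0,z1): 
    return W[ok&(W[:,0]>x0)&(W[:,0]<x1)&(W[:,1]>y0)&(W[:,1]<y1)&(W[:,2]>z0)&(W[:,2]<z1)]
P=sel(.55,.65,-.22,-.15,.05,.075)
if len(P): print(cv2.minAreaRect((P[:,:2]*1000).astype(np.float32)),np.median(P[:,2]),len(P))
print(W[ok].min(0),W[ok].max(0))
plan([.5972,-.184,.026],80)
E
```

```text
((599.5474243164062, -183.03375244140625), (13.735095024108887, 50.20799255371094), 80.32312774658203) 0.06310594939658185 765
[ 0.36509666 -0.73032811 -0.76132807] [2.19147929 1.1892757  0.28377725]
t 3.25 pos [ 0.5971 -0.1843  0.1898] tool y az 79.78 x [-0.001  0.001 -1.   ] z [ 0.984 -0.177 -0.001] F [-0.4 -0.3  0.4] open 0.0855 q [-17.  15.  17.  92.   0.  -7.]
shift [0.1638 0.0002 0.0002]
turn world deg 0.22383091282425482 tool roll rad -0.003906586396527647
```

View pics/w1.png

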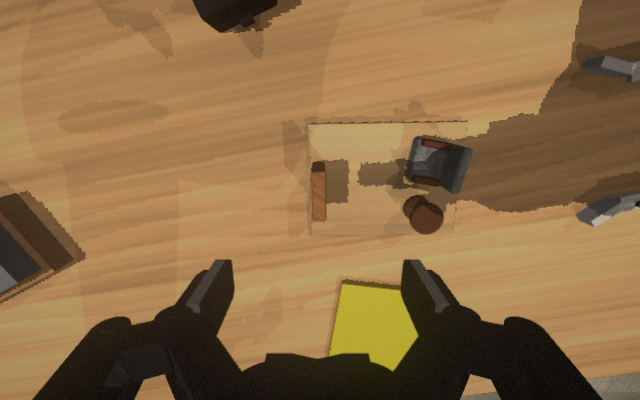

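Picture 3 shows the tab at (318,190), the chair at (440,165) and the table at (424,212). The wrist and top cameras agree on the tab to about 2 mm, so I'm descending and gripping.

apply_moves(commands=[[0.035,0.0008,0.001,-0.008,1],[0.07,0.0008,0.001,-0.008,1],[0.1,0.0008,0.001,-0.008,1],[0.13,0.0008,0.001,-0.008,1],[0.15,0.0008,0.001,-0.008,1],[0.16,0.0008,0.001,-0.008,1],[0.163,0.0008,0.001,-0.008,1],[0.163,0.0008,0.001,-0.008,1]])

```text
time: 4.05
ee_pos: [0.5983, -0.1836, 0.0273]
tcp_rot: [126.0, 90.0, 116.2]
wrist_force: [0.4, -0.2, 0.6]
opening: 0.0854
```

apply_moves(commands=[[0,0,0,0,0.6],[0,0,0,0,0.2],[0,0,0,0,-0.2],[0,0,0,0,-0.4],[0,0,0,0,-0.6],[0,0,0,0,-0.8],[0,0,0,0,-1],[0,0,0,0,-1],[0,0,0,0,-1],[0,0,0,0,-1]], newtons=30)

```text
time: 5.05
ee_pos: [0.5984, -0.1835, 0.0275]
tcp_rot: [116.0, 89.9, 106.3]
wrist_force: [-0.8, 1.9, 3.2]
opening: 0.0137
```

```bash
python3 - <<'E'
from h import *
o=bot.get_obs(); c=cams.camera("top")
v,u=np.mgrid[0:400,0:640]; W=world(c,np.c_[u.ravel(),v.ravel()]); ok=c["depth"].ravel()>0
def sel(x0,x1,y0,y1,z0,z1): 
    return W[ok&(W[:,0]>x0)&(W[:,0]<x1)&(W[:,1]>y0)&(W[:,1]<y1)&(W[:,2]>z0)&(W[:,2]<z1)]
# dock axis from wall + lips over narrow slices
P=sel(.5,.75,.2,.34,.085,.105); r=cv2.minAreaRect((P[:,:2]*1000).astype(np.float32)); print("wall",r)
for y in (.15,.17,.19,.21,.23,.25):
    a=sel(.64,.75,y-.01,y+.01,.014,.03)[:,0]; b=sel(.45,.58,y-.01,y+.01,.014,.03)[:,0]
    print(y,np.percentile(b,[2,98]).round(4),np.percentile(a,[2,98]).round(4),((np.percentile(a,2)+np.percentile(b,98))/2).round(4))
plan([.6125,.1065,.027],93)
E
```

```text
wall ((603.9307861328125, 273.5183410644531), (164.33058166503906, 15.15740966796875), 3.104281187057495)
0.15 [0.5296 0.5459] [0.6708 0.6902] 0.6083
0.17 [0.5297 0.5458] [0.6709 0.688 ] 0.6084
0.19 [0.5272 0.5455] [0.6681 0.6869] 0.6068
0.21 [0.5267 0.5428] [0.668  0.6848] 0.6054
0.23 [0.5267 0.5428] [0.6676 0.6853] 0.6052
0.25 [0.524  0.5424] [0.6658 0.6844] 0.6041
t 5.1 pos [ 0.5984 -0.1835  0.0275] tool y az 80.22 x [-0.     0.001 -1.   ] z [ 0.985 -0.17  -0.   ] F [-0.8  2.3  4.5] open 0.0138 q [-17.  16.   0.  74.   0.  -7.]
shift [ 0.0008  0.2882 -0.0354]
turn world deg 12.783070979936582 tool roll rad -0.22310667711603135
```

apply_moves(commands=[[0,0.002,0,-0.003,-1],[0,0.006,0,-0.01,-1],[0,0.012,0,-0.022,-1],[0,0.018,0,-0.036,-1],[0,0.024,0,-0.05,-1],[0,0.03,0,-0.064,-1],[0,0.036,0,-0.078,-1],[0,0.042,0,-0.092,-1],[0,0.048,0,-0.104,-1],[0,0.053,0,-0.114,-1],[0,0.057,0,-0.118,-1],[0,0.059,0,-0.12,-1]])

```text
time: 6.3
ee_pos: [0.6084, -0.125, 0.0275]
tcp_rot: [117.4, 89.9, 114.5]
wrist_force: [0.1, -3.8, 1.5]
opening: 0.0138
```

```bash
python3 - <<'E'
from h import *
plan([.6209,-.06,.0273],93)
E
```

```text
t 6.3 pos [ 0.6084 -0.125   0.0275] tool y az 87.12 x [-0.     0.001 -1.   ] z [ 0.999 -0.05  -0.   ] F [ 0.1 -3.8  1.5] open 0.0138 q [-12.  16.  -0.  74.   0.  -9.]
shift [0.0003 0.0655 0.0092]
turn world deg 5.883190820412565 tool roll rad -0.10268105033930569
```

apply_moves(commands=[[0,0.003,0.0003,-0.004,-1],[0,0.008,0.001,-0.012,-1],[0,0.014,0.002,-0.022,-1],[0,0.021,0.003,-0.034,-1],[0,0.028,0.004,-0.046,-1],[0,0.035,0.005,-0.058,-1],[0,0.042,0.006,-0.07,-1],[0,0.049,0.007,-0.082,-1],[0,0.055,0.008,-0.092,-1],[0,0.06,0.009,-0.1,-1],[0,0.064,0.009,-0.103,-1],[0,0.0655,0.009,-0.103,-1]])

```text
time: 7.5
ee_pos: [0.6207, -0.0595, 0.0275]
tcp_rot: [113.4, 89.9, 116.5]
wrist_force: [-1.0, -4.0, 0.1]
opening: 0.0138
```

```bash
python3 - <<'E'
from h import *
c=cams.camera("top"); cv2.imwrite("pics/t2.png",cv2.resize(c["frame"][145:235,205:385],(800,400),interpolation=cv2.INTER_CUBIC))
plan([.612,.1063,.0273],93.1)
E
```

```text
t 7.55 pos [ 0.6207 -0.0595  0.0276] tool y az 93.04 x [-0.     0.001 -1.   ] z [ 0.999  0.053 -0.   ] F [-0.1 -0.9  0.1] open 0.0138 q [-6. 16. -0. 74.  0. -9.]
shift [0.0005 0.166  0.    ]
turn world deg 0.06289682999579327 tool roll rad -0.0010977567724937238
```

View pics/t2.png

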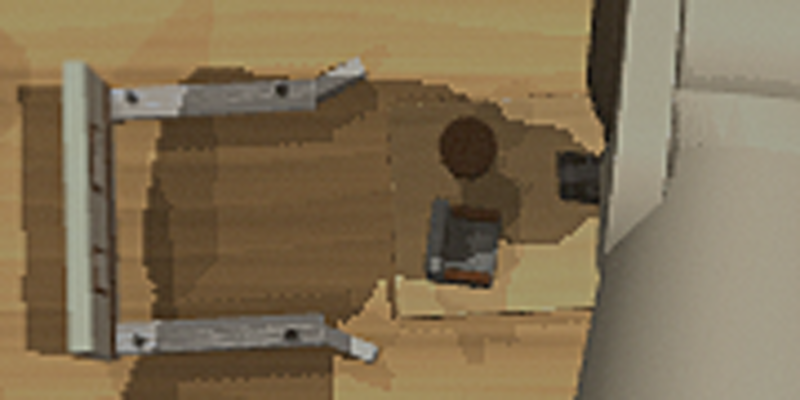

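Picture 4: the board's leading edge runs from (390,100) to (397,318), centred at about 209. The dock axis extended there is at about 208, so they're aligned. The furniture is upright, and I'm sliding the board in.

apply_moves(commands=[[0,0.002,0,0,-1],[0,0.006,0,0,-1],[0,0.012,0,0,-1],[0,0.018,0,0,-1],[0,0.024,0,0,-1],[0,0.03,0,0,-1],[0,0.036,0,0,-1],[0,0.042,0,0,-1],[0,0.048,0,0,-1],[0,0.053,0,0,-1],[0,0.057,0,0,-1],[0,0.059,0,0,-1]])

```text
time: 8.75
ee_pos: [0.6175, -0.0001, 0.0275]
tcp_rot: [111.2, 89.9, 114.3]
wrist_force: [-0.1, -3.3, -0.3]
opening: 0.0136
```

apply_moves(commands=[[0,0.004,0,0,-1],[0,0.008,0,0,-1],[0,0.013,0,0,-1],[0,0.018,0,0,-1],[0,0.023,0,0,-1],[0,0.028,0,0,-1],[0,0.033,0,0,-1],[0,0.038,0,0,-1],[0,0.043,0,0,-1],[0,0.047,0,0,-1],[0,0.05,0,0,-1],[0,0.051,0,0,-1]])

```text
time: 9.95
ee_pos: [0.6147, 0.0512, 0.0275]
tcp_rot: [116.4, 89.9, 119.5]
wrist_force: [0.3, -2.7, -1.1]
opening: 0.0136
```

```bash
python3 - <<'E'
from h import *
plan([.612,.1063,.0273],93.1)
E
```

```text
t 9.95 pos [0.6147 0.0512 0.0275] tool y az 93.07 x [-0.001  0.001 -1.   ] z [ 0.999  0.054 -0.001] F [ 0.3 -2.7 -1.1] open 0.0136 q [ 5. 15. -1. 74.  0.  2.]
shift [0.0003 0.0551 0.0002]
turn world deg 0.028251574761910092 tool roll rad -0.0004930829984686642
```

apply_moves(commands=[[0,0.003,0,0,-1],[0,0.007,0,0,-1],[0,0.012,0,0,-1],[0,0.017,0,0,-1],[0,0.022,0,0,-1],[0,0.027,0,0,-1],[0,0.032,0,0,-1],[0,0.037,0,0,-1],[0,0.041,0,0,-1],[0,0.045,0,0,-1],[0,0.047,0,0,-1],[0,0.049,0,0,-1]])

```text
time: 11.15
ee_pos: [0.612, 0.1003, 0.0276]
tcp_rot: [118.5, 89.9, 121.6]
wrist_force: [-0.6, -3.3, -2.0]
opening: 0.0136
```

apply_moves(commands=[[0,0.001,0,0,-1],[0,0.002,0,0,-1],[0,0.003,0,0,-1],[0,0.004,0,0,-1],[0,0.005,0,0,-1],[0,0.005,0,0,-1]])

```text
time: 11.75
ee_pos: [0.6118, 0.1055, 0.0276]
tcp_rot: [113.5, 89.9, 116.6]
wrist_force: [0.5, -1.5, -2.3]
opening: 0.0134
```

Free so far, and no contact yet. I'll creep until I feel the wall.

apply_moves(commands=[[0,0.0005,0,0,-1],[0,0.001,0,0,-1],[0,0.0015,0,0,-1],[0,0.002,0,0,-1],[0,0.002,0,0,-1]])

```text
time: 12.25
ee_pos: [0.6117, 0.1076, 0.0276]
tcp_rot: [113.6, 89.9, 116.7]
wrist_force: [0.8, -1.5, -1.2]
opening: 0.0137
```

apply_moves(commands=[[0,0.0005,0,0,-1],[0,0.001,0,0,-1],[0,0.0015,0,0,-1],[0,0.0015,0,0,-1]])

```text
time: 12.65
ee_pos: [0.6113, 0.108, 0.0275]
tcp_rot: [-172.3, 89.9, -169.3]
wrist_force: [-1.3, -8.4, -0.5]
opening: 0.0137
```

apply_moves(commands=[[0,0.001,0,0,-1],[0,0.002,0,0,-1],[0,0.003,0,0,-1],[0,0.003,0,0,-1]])

```text
time: 13.05
ee_pos: [0.6113, 0.1081, 0.0281]
tcp_rot: [-102.8, 89.7, -99.9]
wrist_force: [-1.3, -18.6, 3.8]
opening: 0.0135
```

```bash
python3 - <<'E'
from h import *
c=cams.camera("side"); cv2.imwrite("pics/s2.png",cv2.resize(c["frame"][175:300,200:400],(800,500),interpolation=cv2.INTER_CUBIC))
plan([.612,.1063,.0273],93.1)
E
```

```text
t 13.1 pos [0.6113 0.1081 0.0281] tool y az 92.9 x [-0.001 -0.005 -1.   ] z [ 0.999  0.051 -0.001] F [ -1.5 -18.4   4.1] open 0.0137 q [10. 16. -0. 74. -0.  7.]
shift [ 0.0008 -0.0018  0.0006]
turn world deg 0.20127730977917224 tool roll rad -0.0035129517652031364
```

View pics/s2.png

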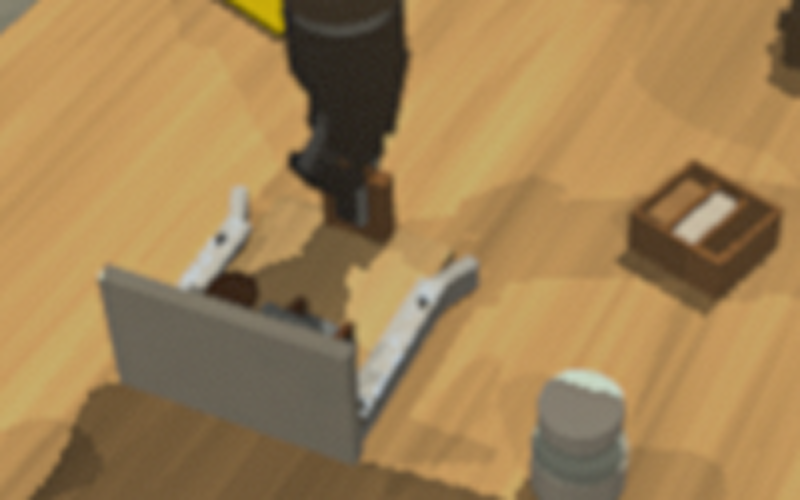

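Picture 5: the board is inside the dock at the wall, with table (230,290) and chair (310,325) upright. Force rose to 18 N with no further travel, so it's home. Relax the push, open the gripper and lift.

apply_moves(commands=[[0,0.0005,0,0,-1],[0,0,0,0,-1],[0,0,0,0,-0.5],[0,0,0,0,0],[0,0,0,0,0.2],[0,0,0,0,0.2],[0,0,0,0,0.2],[0,0,0,0,0.2]])

```text
time: 13.9
ee_pos: [0.6113, 0.1082, 0.0281]
tcp_rot: [-102.9, 89.7, -100.0]
wrist_force: [1.0, -0.1, -0.4]
opening: 0.0511
```

apply_moves(commands=[[-0.005,0,0,0,0.2],[-0.015,0,0,0,0.2],[-0.03,0,0,0,0.2],[-0.05,0,0,0,0.2],[-0.07,0,0,0,0.2],[-0.095,0,0,0,0.2],[-0.12,0,0,0,0.2],[-0.14,0,0,0,0.2],[-0.15,0,0,0,0.2],[-0.15,0,0,0,0.2]])

```text
time: 14.9
ee_pos: [0.6122, 0.1091, 0.1804]
tcp_rot: [-65.1, 89.7, -62.2]
wrist_force: [-0.4, -0.2, -0.6]
opening: 0.0516
```

```bash
python3 - <<'E'
from h import *
o=bot.get_obs(); c=cams.camera("wrist"); cv2.imwrite("pics/w2.png",c["frame"])
v,u=np.mgrid[0:400,0:640]; W=world(c,np.c_[u.ravel(),v.ravel()],o); ok=c["depth"].ravel()>0
def sel(x0,x1,y0,y1,z0,z1): 
    return W[ok&(W[:,0]>x0)&(W[:,0]<x1)&(W[:,1]>y0)&(W[:,1]<y1)&(W[:,2]>z0)&(W[:,2]<z1)]
P=sel(.55,.67,.07,.14,.055,.075); print("tab",cv2.minAreaRect((P[:,:2]*1000).astype(np.float32)))
P=sel(.5,.72,.2,.34,.085,.105); print("wall",cv2.minAreaRect((P[:,:2]*1000).astype(np.float32)))
plan([.3926,-.2286,.15])
E
```

```text
tab ((612.1862182617188, 108.29122161865234), (49.64616394042969, 13.336047172546387), 2.7651710510253906)
wall ((604.7169799804688, 273.1727294921875), (165.75238037109375, 14.879386901855469), 2.9739251136779785)
t 14.95 pos [0.6118 0.109  0.1788] tool y az 92.9 x [ 0.    -0.005 -1.   ] z [0.999 0.051 0.   ] F [ 0.2 -0.8 -1.1] open 0.051 q [10. 14. 15. 91. -0.  7.]
shift [ 0.0303 -0.3259 -0.236 ]
```

View pics/w2.png

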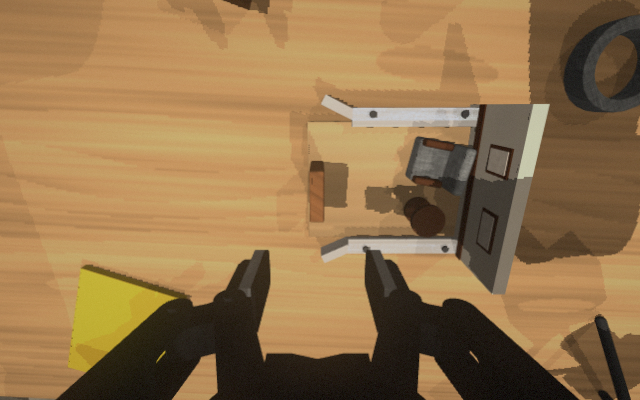

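Picture 6: the board is home, the tab (317,190) is free, and the chair (440,165) and table (424,216) are upright. Tab to wall face measures about 158 mm against 160 nominal, which is home within calibration. On to the release with the fingers shut.

apply_moves(commands=[[0,-0.03,-0.022,0,-1],[0,-0.07,-0.05,0,-1],[0,-0.11,-0.08,0,-1],[0,-0.15,-0.11,0,-1],[0,-0.19,-0.14,0,-1],[0,-0.23,-0.167,0,-1],[0,-0.265,-0.192,0,-1],[0,-0.295,-0.214,0,-1],[0,-0.315,-0.228,0,-1],[0.01,-0.326,-0.236,0,-1],[0.02,-0.326,-0.236,0,-1],[0.02,-0.326,-0.236,0,-1]])

```text
time: 16.15
ee_pos: [0.392, -0.2277, 0.1578]
tcp_rot: [-135.4, 89.8, -132.5]
wrist_force: [-0.1, 0.4, 0.4]
opening: 0.0001
```

```bash
python3 - <<'E'
from h import *
o=bot.get_obs(); c=cams.camera("wrist")
v,u=np.mgrid[0:400,0:640]; W=world(c,np.c_[u.ravel(),v.ravel()],o); ok=c["depth"].ravel()>0
P=W[ok&(abs(W[:,0]-.393)<.06)&(abs(W[:,1]+.229)<.06)&(W[:,2]>.085)&(W[:,2]<.1)]
if len(P): print(cv2.minEnclosingCircle((P[:,:2]*1000).astype(np.float32)),np.median(P[:,2]))
cv2.imwrite("pics/w3.png",c["frame"])
plan([.3926,-.2286,.098])
E
```

```text
((393.7377624511719, -228.69049072265625), 21.89136505126953) 0.09009277327568385
t 16.2 pos [ 0.3924 -0.2276  0.1588] tool y az 92.94 x [-0.002 -0.003 -1.   ] z [ 0.999  0.051 -0.002] F [0.8 0.3 0. ] open 0.0002 q [-30.  -9. -12.  87.  -0. -33.]
shift [ 0.0608 -0.0008  0.0002]
```

View pics/w3.png

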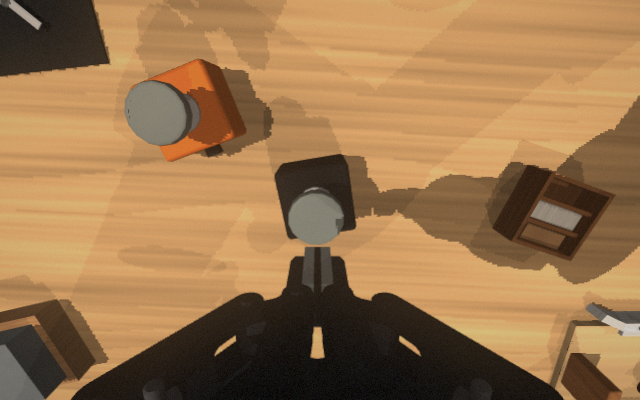

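Picture 7: the black release's head (316,215) lies directly under the shut fingertips, with the orange one away at (165,112). Descending to just above it.

apply_moves(commands=[[0.01,-0.0005,0.0005,0,-1],[0.025,-0.0005,0.0005,0,-1],[0.04,-0.0005,0.0005,0,-1],[0.05,-0.0005,0.0005,0,-1],[0.056,-0.0005,0.0005,0,-1],[0.06,-0.0005,0.0005,0,-1],[0.06,-0.0005,0.0005,0,-1],[0.06,-0.0005,0.0005,0,-1]])

```text
time: 17.0
ee_pos: [0.393, -0.2284, 0.0992]
tcp_rot: [-110.3, 89.8, -107.4]
wrist_force: [-0.6, -0.5, -0.3]
opening: 0.0001
```

apply_moves(commands=[[0.0015,0,0,0,-1],[0.003,0,0,0,-1],[0.0045,0,0,0,-1],[0.006,0,0,0,-1],[0.0075,0,0,0,-1],[0.009,0,0,0,-1],[0.01,0,0,0,-1],[0.01,0,0,0,-1],[0.01,0,0,0,-1]])

```text
time: 17.9
ee_pos: [0.393, -0.2285, 0.0893]
tcp_rot: [-108.4, 89.8, -105.5]
wrist_force: [-0.7, 1.1, 3.8]
opening: -0.0001
```

apply_moves(commands=[[0.001,0,0,0,-1],[0.0025,0,0,0,-1],[0.004,0,0,0,-1],[0.0055,0,0,0,-1],[0.007,0,0,0,-1],[0.008,0,0,0,-1],[0.008,0,0,0,-1],[0.008,0,0,0,-1],[0.008,0,0,0,-1]])

```text
time: 18.8
ee_pos: [0.3931, -0.2285, 0.0815]
tcp_rot: [-105.3, 89.8, -102.3]
wrist_force: [-2.8, 1.8, 5.0]
opening: 0.0003
```

```bash
python3 - <<'E'
from h import *
Z=[];F=[]
for i in range(8):
    c=cams.camera("side"); o=bot.get_obs(); Z.append(o["ee_pos"][2]); F.append(o["wrist_force"][2])
print(np.round(Z,4),np.mean(Z),np.round(F,1),np.mean(F))
cv2.imwrite("pics/s3.png",cv2.resize(c["frame"][130:230,360:520],(800,500),interpolation=cv2.INTER_CUBIC))
E
```

```text
[0.0815 0.0814 0.0815 0.0814 0.0815 0.0815 0.0815 0.0814] 0.08145945407101748 [6.6 6.4 7.2 6.6 6.4 6.9 6.4 6.5] 6.624797310060644
```

View pics/s3.png

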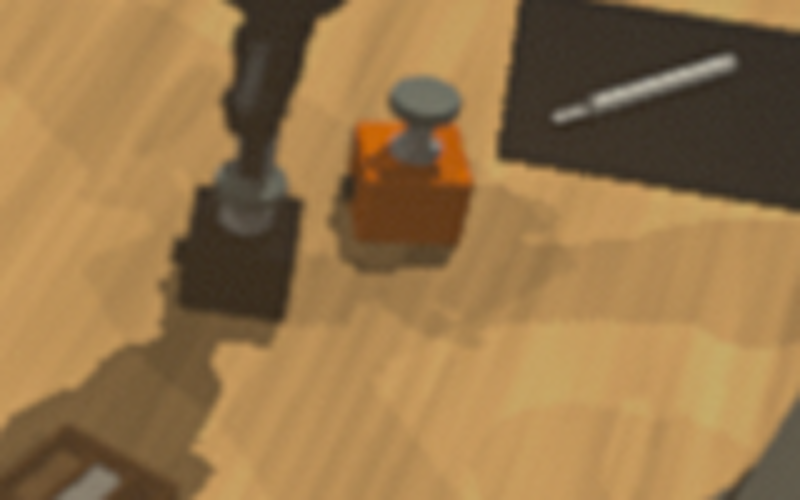

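Picture 8: fingertips on the black release's grey head at (250,190), visibly lower than the orange one's. Travel is about 10.5 mm and 6.6 N agrees. I'll go about 1.4 mm further and hold.

apply_moves(commands=[[0.0007,0,0,0,-1],[0.0014,0,0,0,-1],[0.0014,0,0,0,-1],[0.0014,0,0,0,-1],[0.0014,0,0,0,-1],[0.0014,0,0,0,-1],[0.0014,0,0,0,-1],[0.0014,0,0,0,-1],[0.0014,0,0,0,-1],[0.0014,0,0,0,-1],[0.0014,0,0,0,-1],[0.0014,0,0,0,-1]])

```text
time: 20.4
ee_pos: [0.3931, -0.2285, 0.0802]
tcp_rot: [-103.5, 89.8, -100.6]
wrist_force: [-3.2, 2.1, 6.6]
opening: 0.0001
```

```bash
python3 - <<'E'
from h import *
Z=[];F=[]
for i in range(60):
    c=cams.camera("top"); o=bot.get_obs(); Z.append(o["ee_pos"][2]); F.append(o["wrist_force"][2])
print(o["time"],np.mean(Z),np.ptp(Z),np.mean(F))
cv2.imwrite("pics/t3.png",cv2.resize(c["frame"][145:320,160:450],(800,480),interpolation=cv2.INTER_CUBIC))
E
```

```text
23.4 0.08021709008233079 7.562371419754521e-05 6.770413426957626
```

View pics/t3.png

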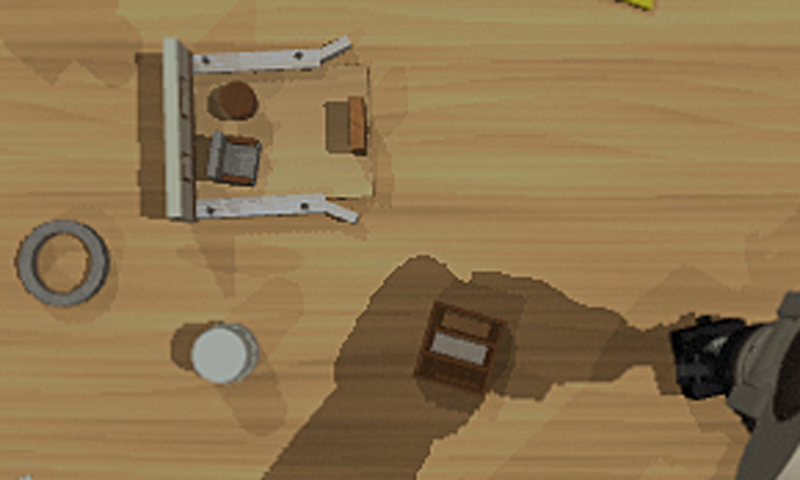

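Picture 9: the board is home with chair (235,160) and table (235,100) upright, and the jar, tape and bookcase are where they were. The half-press held for over 3 s at z = 0.0802 (11.8 mm travel, 6.8 N). Handing in.

```bash
python3 -c "
from workcell import bot
print(bot.job_done()); o=bot.get_obs(); print(o['time'],o['ee_pos'],o['wrist_force'])"
```

```text
the job is handed in; nothing more can be done
None
the job is handed in; nothing more can be done
```

The job is done and handed in at about 23.4 s of the 58 s allowed. The arm is still holding the black release at half-press.

- **Board:** I gripped the plywood board's tab, turned the board into line and slid it into the dock. It stopped at the wall: force rose to about 18 N with no further travel. The wrist camera measured 158 mm from the tab to the wall face where 160 mm is nominal, so about 2 mm off, which is within the calibration. In the last top picture the armchair and side table are upright.
- **Half-press:** The shut fingertips held the plunger for over 3 s at 80.2 mm, which is about 11.8 mm of travel against 12 mm for half way. The force averaged 6.8 N, close to the 7 N expected. It never came near the 24 mm stop.
- **Bystanders:** The jar, tape roll and bookcase look unmoved in the last top picture, judged by eye; I did not re-measure them.
- **Small disagreements:** The two cameras differed by about 2 mm on the tab position and on the plunger height (92 mm from the top camera, 90 mm from the wrist). I used the 92 mm given in the task, and the contact forces fitted it. After handing in, the robot gave no further readings, so the final second of holding was not checked.

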